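Rig the teleprompter: seat the tablet, bring the glass to 45 degrees and hold it

ROBOT

A 6-joint arm with a two-finger parallel gripper is mounted at the origin on the work surface. World frame = base frame: x ahead of the robot, y to its left, z up, the work surface at z = 0. Lengths are in m, angles in rad, forces in N, time in s.
With the tool pointing down it reaches from about 0.35 to 0.725 m from the base axis. Payload 6 kg.
Tool frame: the origin (TCP) lies on the centre line of the jaws, within the pads' length; the fingertips stand 11 mm ahead of it and the grasp point (between the pads) lies 8 mm behind it; z points along the fingers, y is the line along which they close (so a half turn about z gives the same grasp; the last joint's range is limited). The gripper opens to 85 mm and grips with 20 to 120 N. Pads are 22 mm wide; open, the fingers measure 114 mm over their backs; the gripper's body (76 mm by 85 mm) begins 54 mm behind the grasp point. The pads swing forward as they close: fully open they stand 13 mm farther back than shut.
Start: joints at [-0.965, 0.04, 0.085, 0, -1.615, -0.334], TCP at [0.161, -0.578, 0.242] pointing down, gripper open.
Joint ranges: [-2.56, 2.56], [-1.29, 2.01], [-1.08, 1.49], [-3.29, 1.98], [-2.81, -0.18], [-2.99, 2.99]. Speed limits (rad/s): [2.57, 2.57, 3.01, 3.14, 3.14, 3.14].

INTERFACE

Orientations are given as a unit quaternion [x, y, z, w].
In Python, from rig import bot, imaging gives the robot as it stands. The module is installed in compiled form; this text tells all that it offers.
- The arm moves only by the tool carry_out, never from a script. Its argument "commands" is a list of rows, each an object with "slide": the shift along the tool's x, y, z in units of 40 mm (1.0 is 40 mm), a list of three; "turn": the turn about the tool's z in units of 8 degrees (1.0 is 8 degrees); "claw": the opening, from 0 (shut) to 1 (fully open). In form: [{"slide": [dx, dy, dz], "turn": turn, "claw": claw}, ...]. A call has exactly 5 rows; each row is the pose to reach, as a shift and turn from the pose commanded when the call began, along the tool's axes at that moment; what a row does not reach only later rows make up. A row lasts 1/10 s, in which the tool goes at most 50 mm and 8.59 degrees, less where a joint would pass 70% of its speed; a pose out of reach is approached as far as the arm can. A call with a gripper value outside its range is refused whole. The fingers move at their own pace and stop on an object; the grip force is fixed at half the most. Time passes only in rows, so rows that repeat a pose let the fingers close, or fill a call up. It gives the time, the measured TCP pose, the force, the opening and the grip force at its end, in the units of the state.
- bot.get_obs(): the state, without advancing time (a new reading comes with each control period).
- imaging.get_image(name): name is "scene" or "top" or "wrist"; returns (picture, depth): 400x640x3 uint8, red, green, blue; 400x640 float32, m along the optical axis (not along the pixel's ray), 0 where there is no reading.
- imaging.camera_model(name): a dict with "vfov" (degrees; the focal length in pixels is half the picture's height over the tangent of half this angle, whatever the lens; pixels are square), "cx", "cy" (the principal point, pixels), "world_from_camera" (4x4, takes a point from camera to world coordinates). Camera axes: x right, y down, z forward; pixel columns grow to the right and rows downward; lengths in m; the calibration is good to about 2 mm. A picture is of the moment at which its call begins: read the wrist's pose just before it. camera_model takes no time and is no camera call; for the wrist camera it gives the pose at the moment of the call.
- bot.close_job(): hands the job in; it is judged then, once.
The state is a dict: "t": time; "qpos": joint angles; "qvel": joint speeds; "joint_efforts": joint torques, N m; "tcp_pos": TCP position; "tool_rot": TCP orientation; "wrist_force": force on the tool from outside, world axes, zero at the start; "moment": the same for the moment, N m; "width": opening from 0.0 (shut) to 1.0 (fully open); "gripper_force": force on a finger pad.
Only numpy, scipy, OpenCV 4.12 (cv2) and the standard library are available. Lean on these libraries where they do the work, as an engineer would, in place of code of your own. Each camera call takes 0.05 s, during which the arm holds its last target. There are 200 camera calls.

TASK

Get the teleprompter ready: with the glass still standing open, push the tablet along its tray until you feel it come up flat against the cross stop at the camera end. Then take the glass frame by its hand bar, bring it down over the tablet to the bold 45 degree mark and hold it still there; the clamps are loose, so finish while still holding it by the hand bar for a colleague to tighten them. Keep off the glass, never let the frame drop towards the tablet, and leave the other kit on the bench where it is.

Things in the scene. Friction and masses are not known exactly. Their poses are not given: they have to be found in the camera images.
- prompter: the teleprompter, fixed on the bench, video camera at its +x end. Origin on the bench under the tray; x axis from speaker's side to camera (to the robot's left, give or take 20 degrees), y along the hinge, z up. Aluminium tray: floor top at z = 40 mm, 5 mm thick, x = -105 to 115, y = -110 to 110 mm, open at the -x end; side lips 204 mm apart, 12 mm high
- notch (a point): middle of the inner end of the hand notch in the tray's -x end, at floor level (x = -20, z = 40 mm of the prompter; axes as its). The notch is 90 mm wide (y) and runs 85 mm from here to the tray's -x edge; under it is only the bare bench (rods and base begin 20 mm on the +x side of this point)
- hinge (a point): the middle of the frame's hinge axis, at x = 100, y = 0, z = 62 mm of the prompter; axes as the prompter's. Upright quadrant plates of 106 mm radius about this axis stand at y = -126 and 126 mm, with scale marks
- mark45 (a point): the longer bold white 45 degree mark on the quadrant plate at y = -126 mm (same on the other plate): its middle, 92 mm from the hinge axis on the speaker's side and above it; the other scale marks are short
- frame (a joint): angle (rad) of the glass frame above level: 0 flat over the tray, 0.785 pointers on the 45 degree mark, 1.571 upright, 1.745 leaning back on its end stop (start). Hinge nearly free: it falls back past upright, else down. Frame, glass and bar weigh 0.45 to 0.7 kg, centre of mass about 123 mm from the hinge; frame 215 mm long, 238 wide, 10 thick
- handbar: round steel bar beyond the frame's free end, 12 mm diameter, parallel to the hinge and 255 mm from it. Origin mid-bar; x from bar to hinge, y along the bar, z normal to the glass. Arms at y = -60 and 60 mm join it to the frame: 112 mm clear between them, 34 mm from bar to frame. At the start the bar is the highest part, 313 mm over the bench, free above and on both sides
- pane: the glass, 190 x 212 mm, 4 mm thick, set in the frame from 12 to 203 mm from the hinge; origin on the hinge axis, axes as the hand bar's. Not to be touched
- stop: cross stop, a dark steel bar 10 mm (x) by 190 mm (y) by 14 mm high, screwed across the tray at a place that differs each time; origin at the centre of its underside on the tray floor, axes as the prompter's; its face to the tablet is 5 mm on the -x side of the origin
- tablet_c (a point): centre of the tablet, a loose black slab 124 mm (x) by 200 mm (y) by 8 mm thick, 0.28 to 0.42 kg, flat on the tray floor between the lips, axes as the prompter's. It starts 40 to 70 mm short of the stop; seated, its centre is 67 mm from the stop's origin
- tablet_front (a point): middle of the tablet's edge on the -x (speaker's) side, half-way up, 44 mm over the bench, axes as the prompter's. Here the edge lies over the hand notch or in front of it, seated too, so fingers that reach below it can push it from the -x side towards +x. Sliding takes some 1.5 to 3.5 N
- lens_front (a point): middle of the camera lens's front, 82 mm across, at x = 171, z = 130 mm of the prompter. The camera reaches from here 262 mm in +x, up to 226 mm over the bench (its handle, from 70 mm behind here); part of the fixed prompter
- lens_a: bystander: black lens standing on end, 78 mm diameter, 115 mm high; origin at its underside
- lens_b: bystander: black lens standing on end, 82 mm diameter, 130 mm high; origin at its underside
- battery: bystander: grey battery block, 75 x 110 x 50 mm high; origin at its underside
- tape: bystander: roll of black tape lying flat, 110 mm diameter, 48 mm high; origin at its underside
Not all that is in view belongs to the job. What is meant by the part that bears tablet_c is not pink or red, and is the larger of those in its own colour.

How it is judged:
By the outcome, as a careful person would: the job done as asked, in the order asked, and still so for the second after the job is handed in, while the arm keeps its last pose, push and grip.
It also fails if it takes over 64 s, if anything falls off the work surface, if the arm or the gripper's body presses on something with over 40 N, if the wrist force passes 120 N, or if a joint passes its speed limit or range.

## Working session

There is one attempt and no reset: what is moved stays moved. The work goes in short steps, Python scripts to look and compute and a tool call to move; the robot and the scene stay as the last step left them, time stands still between calls to the robot, and variables do not carry over. Pictures are saved under pics/ and viewed, at most 10 in all, crops included, and the job is handed in when it is done.

Besides the shell and the picture viewer there is one more tool, called after ">>>" as a command line: name --argument value ..., lists and objects as JSON in quotes. carry_out: Moves the arm, as the interface text tells. Its arguments: {"type":"object","properties":{"commands":{"type":"array"}},"required":["commands"]}

```bash
mkdir -p pics; cat > h.py <<'E'
import numpy as np,cv2
from rig import bot,imaging
from scipy.spatial.transform import Rotation as R
def K(m): 
    f=200/np.tan(np.radians(m['vfov'])/2); return f,m['cx'],m['cy']
def grab(name,fn):
    m=imaging.camera_model(name); im,d=imaging.get_image(name)
    cv2.imwrite('pics/'+fn+'.png',im[:,:,::-1]); np.savez('pics/'+fn,im=im,d=d,M=m['world_from_camera'],k=K(m)); return im,d
def load(fn):
    z=np.load('pics/'+fn+'.npz'); return z['im'],z['d'],z['M'],z['k']
def cloud(fn):
    im,d,M,(f,cx,cy)=load(fn); v,u=np.mgrid[:400,:640]
    P=np.stack([(u-cx)/f*d,(v-cy)/f*d,d],-1); return P@M[:3,:3].T+M[:3,3]
def ray(fn,u,v):
    im,d,M,(f,cx,cy)=load(fn); return M[:3,3],M[:3,:3]@np.array([(u-cx)/f,(v-cy)/f,1])
def atz(fn,u,v,z):
    o,r=ray(fn,u,v); return o+r*(z-o[2])/r[2]
E
python3 - <<'E'
from h import *
for n in('scene','top'):
    grab(n,n+'0'); m=imaging.camera_model(n); print(n,m['vfov'],m['cx'],m['cy'],np.round(m['world_from_camera'],3).tolist())
o=bot.get_obs(); print({k:np.round(v,3).tolist() for k,v in o.items()}); print(R.from_quat(o['tool_rot']).as_matrix().round(3))
E
```

```text
scene 48.57408551168737 317.57486834336976 196.5407662339873 [[0.705, 0.525, -0.478, 1.161], [0.71, -0.518, 0.478, -0.71], [0.004, -0.676, -0.737, 1.08], [0.0, 0.0, 0.0, 1.0]]
top 44.025596173973994 318.2434934253417 198.23201054257004 [[0.013, -0.993, 0.118, 0.386], [-1.0, -0.015, -0.015, -0.061], [0.017, -0.117, -0.993, 1.454], [0.0, 0.0, 0.0, 1.0]]
{'t': 0.1, 'qpos': [-0.965, 0.041, 0.084, -0.0, -1.616, -0.334], 'qvel': [-0.001, -0.003, 0.0, -0.001, 0.001, 0.001], 'joint_efforts': [-0.004, -36.935, 34.828, 6.952, -0.005, 0.0], 'tcp_pos': [0.161, -0.578, 0.241], 'tool_rot': [-0.136, 0.991, 0.001, -0.0], 'wrist_force': [-0.566, 0.108, 0.471], 'moment': [-0.05, -0.015, -0.071], 'gripper_force': 0.0, 'width': 0.996}
[[-0.963 -0.269 -0.001]
 [-0.269  0.963  0.002]
 [ 0.     0.002 -1.   ]]
```

View pics/scene0.png

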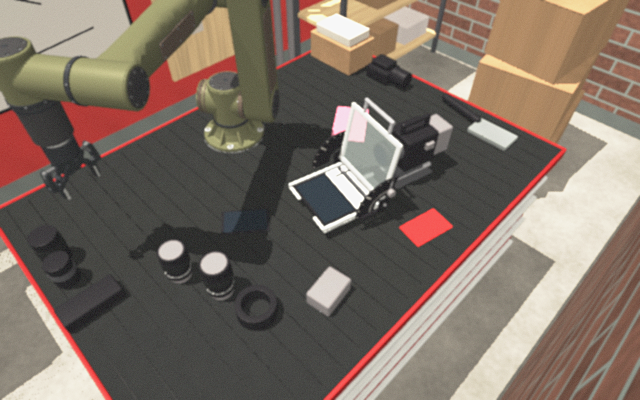

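View pics/top0.png

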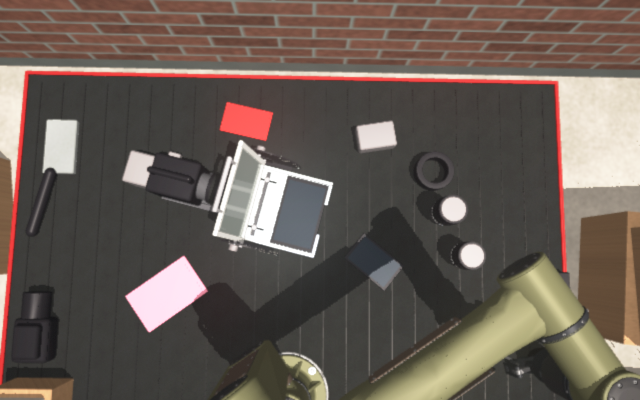

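The tray, with the dark tablet on it, is around top px (300,215); the frame stands open at (240,195), and the camera is left of it at (180,180). The bystanders are well clear to the right, and a dark decoy slab lies on the bench at (375,262). Next I'll rectify the tray plane.

```bash
python3 - <<'E'
from h import *
im,d,M,k=load('top0'); P=cloud('top0')
s=(P[:,:,2]>.03)&(P[:,:,2]<.065)&(d>0)
roi=np.zeros_like(s); roi[150:270,225:345]=1
s&=roi
Q=P[s]; print(len(Q),Q.min(0),Q.max(0))
white=(im.min(2)>140)
q=P[s&(P[:,:,2]<.06)]
r=cv2.minAreaRect((q[:,:2]*1000).astype(np.float32)); print(r, cv2.boxPoints(r).round())
# rectified at z=.052, 0.5 mm/px, region
x0,x1,y0,y1=.30,.68,-.15,.25
def rect(fn,z,s=.6e-3):
    im,d,M,(f,cx,cy)=load(fn)
    X=np.arange(x1,x0,-s);Y=np.arange(y1,y0,-s)
    g=np.stack(np.meshgrid(X,Y,indexing='ij')+[np.full((len(X),len(Y)),z)],-1) if 0 else np.dstack([*np.meshgrid(X,Y,indexing='ij'),np.full((len(X),len(Y)),z)])
    c=(g-M[:3,3])@M[:3,:3]
    return cv2.remap(im,(c[...,0]/c[...,2]*f+cx).astype(np.float32),(c[...,1]/c[...,2]*f+cy).astype(np.float32),cv2.INTER_CUBIC)
a=rect('top0',.046);b=rect('scene0',.046)
print(a.shape)
cv2.imwrite('pics/rect_t.png',a[:,:,::-1]);cv2.imwrite('pics/rect_s.png',b[:,:,::-1])
# scene cloud heights of frame bar
C=cloud('scene0'); t=(C[:,:,2]>.26)&(C[:,:,2]<.34)&(C[:,:,0]>.3)&(C[:,:,1]>0)&(C[:,:,1]<.3); print(C[t].min(0),C[t].max(0),t.sum())
T=(P[:,:,2]>.26)&(P[:,:,2]<.34)&(P[:,:,0]>.3)&(P[:,:,1]>0)&(P[:,:,1]<.3); print(P[T].min(0),P[T].max(0),T.sum())
E
```

```text
5624 [ 0.38518694 -0.12058646  0.0302004 ] [0.65912008 0.1810412  0.0649735 ]
((526.362548828125, 45.48394012451172), (302.11212158203125, 253.37811279296875), 79.53370666503906) [[ 374.  -80.]
 [ 624. -126.]
 [ 678.  171.]
 [ 429.  217.]]
(634, 667, 3)
[4.34082792e-01 7.07039858e-05 2.60019680e-01] [1.25135516 0.23502627 0.33927619] 914
[0.4321882  0.10488353 0.26003523] [0.66287065 0.17083447 0.3237294 ] 839
```

View pics/rect_t.png

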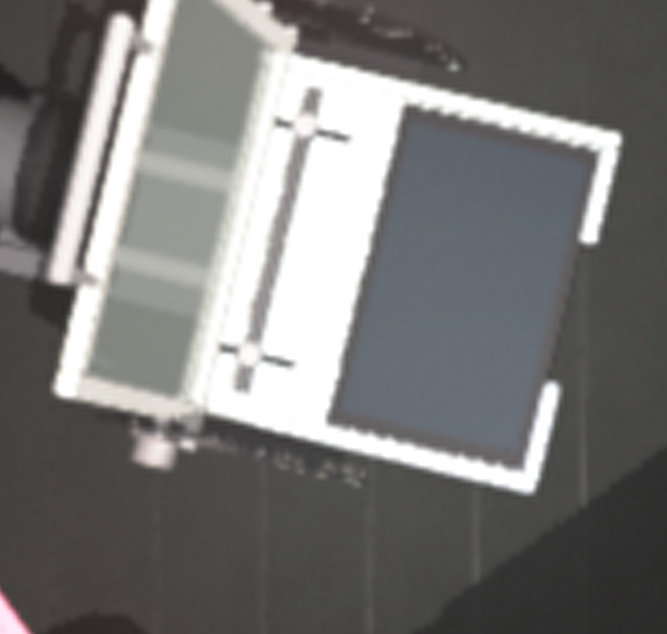

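Rectified view: tray -x corners at (620,133) and (533,493), tablet front edge mid ~(560,305), rear edge mid ~(366,264), stop line mid ~(279,239). From these:
- x_p points at about 76°, with the prompter origin near (0.517, 0.006).
- The tablet has about 48 mm to travel to the stop.

I'm moving above the pre-push spot with tool y along x_p.

>>> carry_out --commands '[{"slide": [-0.8, 0.65, 0], "turn": 0, "claw": 0.5}, {"slide": [-1.6, 1.3, 0], "turn": 0, "claw": 0.5}, {"slide": [-2.4, 1.95, 0], "turn": 0, "claw": 0.5}, {"slide": [-3.2, 2.6, 0], "turn": 0, "claw": 0.5}, {"slide": [-4, 3.25, 0], "turn": 0, "claw": 0.5}]'

```text
t: 0.6
tcp_pos: [0.2808, -0.4082, 0.2418]
tool_rot: [-0.135, 0.991, 0.0, -0.0]
wrist_force: [0.2, -0.7, -0.2]
width: 0.502
gripper_force: 0.0
```

>>> carry_out --commands '[{"slide": [-0.8, 0.65, 0], "turn": 0, "claw": 0.5}, {"slide": [-1.6, 1.3, 0], "turn": 0, "claw": 0.5}, {"slide": [-2.4, 1.95, 0], "turn": 0, "claw": 0.5}, {"slide": [-3.2, 2.6, 0], "turn": 0, "claw": 0.5}, {"slide": [-4, 3.25, 0], "turn": 0, "claw": 0.5}]'

```text
t: 1.1
tcp_pos: [0.4001, -0.2399, 0.2421]
tool_rot: [-0.136, 0.991, 0.0, 0.0]
wrist_force: [0.2, -0.9, -0.2]
width: 0.499
gripper_force: 0.0
```

>>> carry_out --commands '[{"slide": [-0.8, 0.65, 0], "turn": 0.9, "claw": 0}, {"slide": [-1.6, 1.3, 0], "turn": 1.8, "claw": 0}, {"slide": [-2.4, 1.95, 0], "turn": 2.7, "claw": 0}, {"slide": [-2.96, 2.46, 0], "turn": 3.7, "claw": 0}, {"slide": [-2.96, 2.46, 0], "turn": 3.7, "claw": 0}]'

```text
t: 1.6
tcp_pos: [0.4882, -0.1122, 0.241]
tool_rot: [0.122, 0.992, 0.0, -0.001]
wrist_force: [0.1, -0.5, -0.2]
width: -0.004
gripper_force: 0.0
```

```bash
python3 - <<'E'
from h import *
o=bot.get_obs(); print({k:np.round(v,3).tolist() for k,v in o.items()}); print(R.from_quat(o['tool_rot']).as_matrix().round(3))
grab('wrist','w1')
E
```

```text
{'t': 1.6, 'qpos': [0.176, -0.224, -0.164, -0.001, -1.633, -1.993], 'qvel': [-0.051, -0.028, -0.015, 0.012, -0.017, 0.187], 'joint_efforts': [0.946, -23.427, 35.426, 6.94, 0.154, -1.795], 'tcp_pos': [0.488, -0.112, 0.241], 'tool_rot': [0.122, 0.992, 0.0, -0.001], 'wrist_force': [0.08, -0.504, -0.186], 'moment': [0.001, 0.05, 0.027], 'gripper_force': 0.0, 'width': -0.004}
[[-0.97   0.243 -0.002]
 [ 0.243  0.97   0.001]
 [ 0.002  0.    -1.   ]]
```

View pics/w1.png

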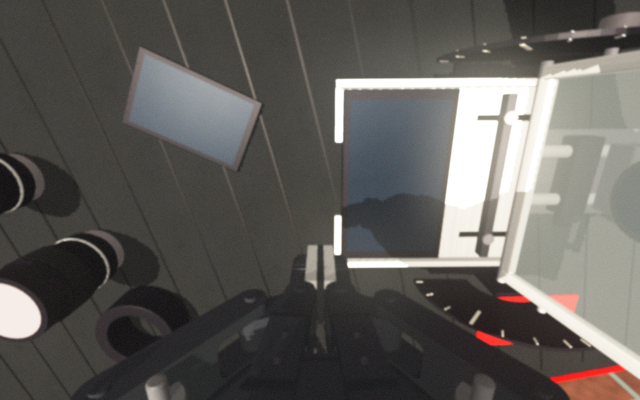

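The wrist view shows the tray's front edge at col ~336 (arms at rows 80–140 and 215–262). The tablet front is at col ~342, its rear at ~457/440, and the stop runs (512,97)–(487,252). I'll convert these to prompter coordinates.

```bash
python3 - <<'E'
from h import *
def pr(n,u,v,z): print(n,atz('w1',u,v,z).round(4))
pr('c1',336,81,.052);pr('c2',334,262,.052)
pr('farlip',536,80,.052);pr('nearlip',505,266,.052)
pr('tabF1',344,90,.048);pr('tabF2',342,258,.048);pr('tabR1',458,92,.048);pr('tabR2',439,257,.048)
pr('stop1',512,97,.054);pr('stop2',487,252,.054)
pr('fingertip',320,246,.23)
E
```

```text
c1 [ 0.3885 -0.0714  0.052 ]
c2 [ 0.5917 -0.1213  0.052 ]
farlip [0.4376 0.1282 0.052 ]
nearlip [0.6496 0.0858 0.052 ]
tabF1 [ 0.3988 -0.0649  0.048 ]
tabF2 [ 0.5909 -0.1106  0.048 ]
tabR1 [0.4299 0.0511 0.048 ]
tabR2 [0.6193 0.0081 0.048 ]
stop1 [0.4481 0.1023 0.054 ]
stop2 [0.623  0.0643 0.054 ]
fingertip [ 0.4808 -0.1116  0.23  ]
```

>>> carry_out --commands '[{"slide": [0, -0.2, 1.1], "turn": 0, "claw": 0}, {"slide": [0, -0.2, 2.2], "turn": 0, "claw": 0}, {"slide": [0, -0.2, 3.3], "turn": 0, "claw": 0}, {"slide": [0, -0.2, 4.2], "turn": 0, "claw": 0}, {"slide": [0, -0.2, 4.7], "turn": 0, "claw": 0}]'

```text
t: 2.15
tcp_pos: [0.4828, -0.1236, 0.0506]
tool_rot: [0.122, 0.993, -0.0, -0.002]
wrist_force: [0.7, 0.4, -0.1]
width: -0.002
gripper_force: 0.0
```

>>> carry_out --commands '[{"slide": [0, 0, 0.2], "turn": 0, "claw": 0}, {"slide": [0, 0, 0.4], "turn": 0, "claw": 0}, {"slide": [0, 0, 0.5], "turn": 0, "claw": 0}, {"slide": [0, 0, 0.5], "turn": 0, "claw": 0}, {"slide": [0, 0, 0.5], "turn": 0, "claw": 0}]'

```text
t: 2.65
tcp_pos: [0.4858, -0.1228, 0.0353]
tool_rot: [0.122, 0.993, 0.0, 0.001]
wrist_force: [-0.7, -0.1, 0.4]
width: 0.001
gripper_force: 0.0
```

```bash
python3 - <<'E'
from h import *
o=bot.get_obs(); print({k:np.round(v,3).tolist() for k,v in o.items() if k in('tcp_pos','wrist_force','moment')})
E
```

```text
{'tcp_pos': [0.486, -0.123, 0.035], 'wrist_force': [-0.731, -0.054, 0.365], 'moment': [-0.015, -0.02, -0.028]}
```

>>> carry_out --commands '[{"slide": [0, 0.15, 0], "turn": 0, "claw": 0}, {"slide": [0, 0.3, 0], "turn": 0, "claw": 0}, {"slide": [0, 0.42, 0], "turn": 0, "claw": 0}, {"slide": [0, 0.52, 0], "turn": 0, "claw": 0}, {"slide": [0, 0.62, 0], "turn": 0, "claw": 0}]'

```text
t: 3.15
tcp_pos: [0.4913, -0.0985, 0.0344]
tool_rot: [0.122, 0.993, -0.0, -0.0]
wrist_force: [0.5, -1.5, 0.8]
width: -0.002
gripper_force: 0.9
```

>>> carry_out --commands '[{"slide": [0, 0.15, 0], "turn": 0, "claw": 0}, {"slide": [0, 0.3, 0], "turn": 0, "claw": 0}, {"slide": [0, 0.45, 0], "turn": 0, "claw": 0}, {"slide": [0, 0.6, 0], "turn": 0, "claw": 0}, {"slide": [0, 0.75, 0], "turn": 0, "claw": 0}]'

```text
t: 3.65
tcp_pos: [0.4987, -0.0691, 0.0344]
tool_rot: [0.122, 0.993, -0.0, -0.0]
wrist_force: [-1.8, -2.0, 1.2]
width: -0.004
gripper_force: 1.1
```

>>> carry_out --commands '[{"slide": [0, 0.05, 0], "turn": 0, "claw": 0}, {"slide": [0, 0.1, 0], "turn": 0, "claw": 0}, {"slide": [0, 0.15, 0], "turn": 0, "claw": 0}, {"slide": [0, 0.2, 0], "turn": 0, "claw": 0}, {"slide": [0, 0.25, 0], "turn": 0, "claw": 0}]'

```text
t: 4.15
tcp_pos: [0.501, -0.0599, 0.0343]
tool_rot: [0.122, 0.993, 0.0, -0.0]
wrist_force: [-0.3, -2.0, 1.8]
width: -0.004
gripper_force: 1.2
```

>>> carry_out --commands '[{"slide": [0, 0.03, 0], "turn": 0, "claw": 0}, {"slide": [0, 0.06, 0], "turn": 0, "claw": 0}, {"slide": [0, 0.09, 0], "turn": 0, "claw": 0}, {"slide": [0, 0.12, 0], "turn": 0, "claw": 0}, {"slide": [0, 0.14, 0], "turn": 0, "claw": 0}]'

```text
t: 4.65
tcp_pos: [0.5024, -0.055, 0.0344]
tool_rot: [0.122, 0.993, -0.001, 0.0]
wrist_force: [1.4, -8.1, 0.2]
width: -0.003
gripper_force: 3.7
```

>>> carry_out --commands '[{"slide": [0, 0.02, 0], "turn": 0, "claw": 0}, {"slide": [0, 0.04, 0], "turn": 0, "claw": 0}, {"slide": [0, 0.06, 0], "turn": 0, "claw": 0}, {"slide": [0, 0.07, 0], "turn": 0, "claw": 0}, {"slide": [0, 0.07, 0], "turn": 0, "claw": 0}]'

```text
t: 5.15
tcp_pos: [0.5025, -0.0548, 0.0344]
tool_rot: [0.123, 0.992, -0.003, -0.001]
wrist_force: [0.4, -16.2, 1.4]
width: -0.0
gripper_force: 7.7
```

The force climbed to 16 N while the motion stalled, so the tablet is seated against the stop. Now I'll back off and rise.

>>> carry_out --commands '[{"slide": [0, -0.2, 0], "turn": 0, "claw": 0}, {"slide": [0, -0.6, 0], "turn": 0, "claw": 0}, {"slide": [0, -0.6, -0.8], "turn": 0, "claw": 0}, {"slide": [0, -0.6, -1.8], "turn": 0, "claw": 0}, {"slide": [0, -0.6, -2.8], "turn": 0, "claw": 0}]'

```text
t: 5.65
tcp_pos: [0.4967, -0.0746, 0.1469]
tool_rot: [0.122, 0.993, 0.001, -0.001]
wrist_force: [1.6, 0.4, 0.7]
width: -0.001
gripper_force: 0.0
```

>>> carry_out --commands '[{"slide": [0, 0, -1.1], "turn": 0, "claw": 0.6}, {"slide": [0, 0, -2.2], "turn": 0, "claw": 0.6}, {"slide": [0, 0, -3.3], "turn": 0, "claw": 0.6}, {"slide": [0, 0, -4.4], "turn": 0, "claw": 0.6}, {"slide": [0, 0, -5.5], "turn": 0, "claw": 0.6}]'

```text
t: 6.15
tcp_pos: [0.497, -0.0743, 0.3678]
tool_rot: [0.122, 0.993, 0.001, 0.0]
wrist_force: [0.5, -0.3, 0.9]
width: 0.6
gripper_force: 0.0
```

```bash
python3 - <<'E'
from h import *
o=bot.get_obs(); print({k:np.round(v,3).tolist() for k,v in o.items() if k in('tcp_pos','wrist_force','qpos')}); print(R.from_quat(o['tool_rot']).as_matrix().round(3))
grab('wrist','w2')
O=np.array([.517,.006]);X=np.array([.244,.970]);X/=np.linalg.norm(X);Y=np.array([-X[1],X[0]])
for fn in('top0','scene0','w2'):
    P=cloud(fn).reshape(-1,3); a=(P[:,:2]-O)@X; b=(P[:,:2]-O)@Y
    s=(P[:,2]>.27)&(P[:,2]<.335)&(abs(b)<.15)&(a>.0)&(a<.25)
    for lo in np.arange(.27,.33,.01):
        t=s&(P[:,2]>=lo)&(P[:,2]<lo+.01)
        if t.sum(): print(fn,round(lo,2),t.sum(),'a',np.percentile(a[t],[5,50,95]).round(3),'b',np.percentile(b[t],[2,98]).round(3))
E
```

```text
{'qpos': [0.252, -0.167, 0.119, -0.002, -1.856, -2.067], 'tcp_pos': [0.497, -0.074, 0.368], 'wrist_force': [0.549, -0.325, 0.946]}
[[-0.97   0.241  0.   ]
 [ 0.241  0.97   0.002]
 [ 0.     0.002 -1.   ]]
top0 0.27 398 a [0.131 0.136 0.141] b [-0.112  0.115]
top0 0.28 15 a [0.133 0.136 0.139] b [-0.062  0.065]
top0 0.29 13 a [0.136 0.137 0.14 ] b [-0.061  0.065]
top0 0.3 9 a [0.137 0.139 0.14 ] b [-0.064  0.064]
top0 0.31 238 a [0.138 0.143 0.149] b [-0.061  0.066]
top0 0.32 57 a [0.14  0.143 0.147] b [-0.061  0.062]
scene0 0.27 204 a [0.131 0.136 0.142] b [-0.115  0.113]
scene0 0.28 20 a [0.137 0.138 0.144] b [-0.063  0.065]
scene0 0.29 24 a [0.136 0.139 0.145] b [-0.064  0.065]
scene0 0.3 23 a [0.14  0.141 0.148] b [-0.064  0.063]
scene0 0.31 144 a [0.138 0.141 0.148] b [-0.065  0.063]
scene0 0.32 13 a [0.137 0.142 0.144] b [-0.047  0.055]
w2 0.27 4236 a [0.131 0.133 0.14 ] b [-0.111  0.115]
w2 0.28 343 a [0.134 0.135 0.141] b [-0.064  0.063]
w2 0.29 327 a [0.135 0.137 0.142] b [-0.064  0.063]
w2 0.3 239 a [0.138 0.14  0.143] b [-0.064  0.008]
w2 0.31 1553 a [0.138 0.139 0.145] b [-0.065  0.002]
w2 0.32 17 a [0.14  0.143 0.144] b [-0.064 -0.027]
```

View pics/w2.png

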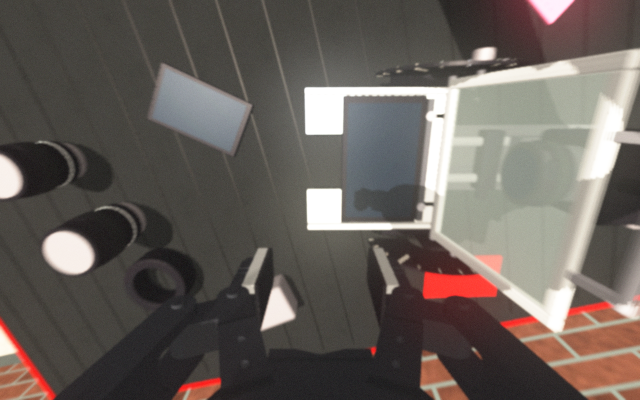

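The wrist image shows the tablet's rear edge against the stop (col ~425). The hand bar is at the upper right (col ~620, rows 135–290), and the clouds put it at x_p ≈ 143 mm, z ≈ 313 mm, as the text says. Next I'll go above it.

>>> carry_out --commands '[{"slide": [0, 1.1, 0], "turn": 0, "claw": 0.6}, {"slide": [0, 2.2, 0], "turn": 0, "claw": 0.6}, {"slide": [0, 3.3, 0], "turn": 0, "claw": 0.6}, {"slide": [0, 4.4, 0], "turn": 0, "claw": 0.6}, {"slide": [0, 5.2, 0], "turn": 0, "claw": 0.6}]'

```text
t: 6.7
tcp_pos: [0.5477, 0.1301, 0.3653]
tool_rot: [0.121, 0.993, 0.001, -0.001]
wrist_force: [0.3, -0.3, -0.0]
width: 0.598
gripper_force: 0.0
```

>>> carry_out --commands '[{"slide": [0, 0.2, 0], "turn": 0, "claw": 0.6}, {"slide": [0, 0.43, 0], "turn": 0, "claw": 0.6}, {"slide": [0, 0.43, 0], "turn": 0, "claw": 0.6}, {"slide": [0, 0.43, 0], "turn": 0, "claw": 0.6}, {"slide": [0, 0.43, 0], "turn": 0, "claw": 0.6}]'

```text
t: 7.2
tcp_pos: [0.5517, 0.1425, 0.3668]
tool_rot: [0.123, 0.992, 0.0, 0.0]
wrist_force: [0.2, -1.3, -0.9]
width: 0.596
gripper_force: 0.0
```

```bash
python3 - <<'E'
from h import *
o=bot.get_obs(); print({k:np.round(v,3).tolist() for k,v in o.items() if k in('tcp_pos','wrist_force','qpos')}); print(R.from_quat(o['tool_rot']).as_matrix().round(3))
grab('wrist','w3')
E
```

```text
{'qpos': [0.605, 0.009, 0.282, -0.0, -1.843, -2.421], 'tcp_pos': [0.552, 0.142, 0.367], 'wrist_force': [0.158, -1.322, -0.92]}
[[-0.97   0.243  0.001]
 [ 0.243  0.97   0.001]
 [-0.001  0.001 -1.   ]]
```

View pics/w3.png

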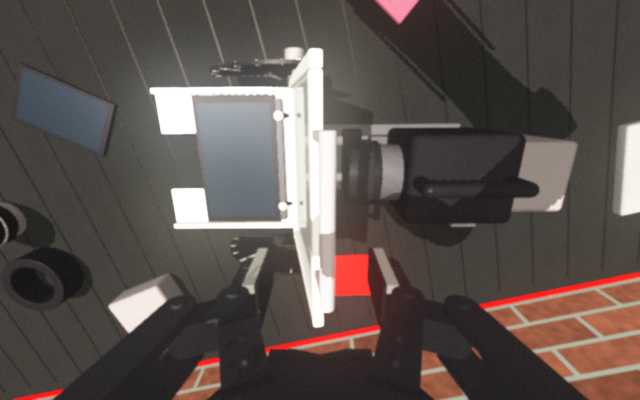

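The bar (col ~328, rows 130–310) lies between the fingers (cols 265–380), and the tablet touches the stop. Descend to TCP z ≈ 0.308 and grip.

>>> carry_out --commands '[{"slide": [0, 0.05, 0.4], "turn": 0, "claw": 0.6}, {"slide": [0, 0.05, 0.8], "turn": 0, "claw": 0.6}, {"slide": [0, 0.05, 1.2], "turn": 0, "claw": 0.6}, {"slide": [0, 0.05, 1.47], "turn": 0, "claw": 0.6}, {"slide": [0, 0.05, 1.47], "turn": 0, "claw": 0.6}]'

```text
t: 7.75
tcp_pos: [0.5518, 0.1449, 0.306]
tool_rot: [0.122, 0.992, -0.001, -0.001]
wrist_force: [-0.4, 0.3, 0.5]
width: 0.599
gripper_force: 0.0
```

>>> carry_out --commands '[{"slide": [0, 0, 0], "turn": 0, "claw": 0.3}, {"slide": [0, 0, 0], "turn": 0, "claw": 0.2}, {"slide": [0, 0, 0], "turn": 0, "claw": 0}, {"slide": [0, 0, 0], "turn": 0, "claw": 0}, {"slide": [0, 0, 0], "turn": 0, "claw": 0}]'

```text
t: 8.25
tcp_pos: [0.5525, 0.1455, 0.3087]
tool_rot: [0.122, 0.993, 0.001, 0.001]
wrist_force: [-0.0, 1.8, 4.5]
width: 0.116
gripper_force: 58.6
```

```bash
python3 - <<'E'
from h import *
o=bot.get_obs(); print({k:np.round(v,3).tolist() for k,v in o.items() if k in('tcp_pos','wrist_force','width','gripper_force')})
print(R.from_quat(o['tool_rot']).as_matrix().round(3))
f=lambda t:(100-255*np.cos(t),62+255*np.sin(t))
a=np.radians(np.r_[100:44:-2,44.9]); a=np.radians(np.linspace(100,45,31)); 
for c in range(6):
    p=np.array([f(t) for t in a[5*c:5*c+6]]); q=(p-p[0])[1:]/40; print(c,[(round(x,2),round(-z,2)) for x,z in q])
E
```

```text
{'tcp_pos': [0.553, 0.146, 0.309], 'wrist_force': [-0.047, 1.828, 4.465], 'gripper_force': 58.634, 'width': 0.116}
[[-0.97   0.242  0.002]
 [ 0.242  0.97   0.001]
 [-0.002  0.001 -1.   ]]
0 [(np.float64(-0.2), np.float64(-0.03)), (np.float64(-0.4), np.float64(-0.06)), (np.float64(-0.61), np.float64(-0.08)), (np.float64(-0.81), np.float64(-0.09)), (np.float64(-1.01), np.float64(-0.1))]
1 [(np.float64(-0.2), np.float64(0.0)), (np.float64(-0.41), np.float64(0.01)), (np.float64(-0.61), np.float64(0.02)), (np.float64(-0.81), np.float64(0.04)), (np.float64(-1.02), np.float64(0.07))]
2 [(np.float64(-0.2), np.float64(0.03)), (np.float64(-0.4), np.float64(0.07)), (np.float64(-0.6), np.float64(0.12)), (np.float64(-0.8), np.float64(0.17)), (np.float64(-0.99), np.float64(0.23))]
3 [(np.float64(-0.19), np.float64(0.06)), (np.float64(-0.38), np.float64(0.14)), (np.float64(-0.57), np.float64(0.21)), (np.float64(-0.76), np.float64(0.29)), (np.float64(-0.94), np.float64(0.38))]
4 [(np.float64(-0.18), np.float64(0.09)), (np.float64(-0.36), np.float64(0.19)), (np.float64(-0.53), np.float64(0.3)), (np.float64(-0.7), np.float64(0.41)), (np.float64(-0.87), np.float64(0.53))]
5 [(np.float64(-0.16), np.float64(0.12)), (np.float64(-0.32), np.float64(0.25)), (np.float64(-0.48), np.float64(0.38)), (np.float64(-0.63), np.float64(0.52)), (np.float64(-0.78), np.float64(0.66))]
```

>>> carry_out --commands '[{"slide": [0, -0.2, -0.03], "turn": 0, "claw": 0}, {"slide": [0, -0.4, -0.06], "turn": 0, "claw": 0}, {"slide": [0, -0.61, -0.08], "turn": 0, "claw": 0}, {"slide": [0, -0.81, -0.09], "turn": 0, "claw": 0}, {"slide": [0, -1.01, -0.1], "turn": 0, "claw": 0}]'

```text
t: 8.75
tcp_pos: [0.5427, 0.1055, 0.3118]
tool_rot: [0.122, 0.992, 0.0, 0.001]
wrist_force: [4.3, 1.1, 2.9]
width: 0.116
gripper_force: 61.9
```

>>> carry_out --commands '[{"slide": [0, -0.2, 0], "turn": 0, "claw": 0}, {"slide": [0, -0.41, 0.01], "turn": 0, "claw": 0}, {"slide": [0, -0.61, 0.02], "turn": 0, "claw": 0}, {"slide": [0, -0.81, 0.04], "turn": 0, "claw": 0}, {"slide": [0, -1.02, 0.07], "turn": 0, "claw": 0}]'

```text
t: 9.25
tcp_pos: [0.5327, 0.0656, 0.3087]
tool_rot: [0.122, 0.992, -0.0, 0.0]
wrist_force: [5.9, -1.0, 3.0]
width: 0.11
gripper_force: 62.2
```

>>> carry_out --commands '[{"slide": [0, -0.2, 0.03], "turn": 0, "claw": 0}, {"slide": [0, -0.4, 0.07], "turn": 0, "claw": 0}, {"slide": [0, -0.6, 0.12], "turn": 0, "claw": 0}, {"slide": [0, -0.8, 0.17], "turn": 0, "claw": 0}, {"slide": [0, -0.99, 0.23], "turn": 0, "claw": 0}]'

```text
t: 9.75
tcp_pos: [0.523, 0.0272, 0.2991]
tool_rot: [0.122, 0.992, -0.0, 0.0]
wrist_force: [5.6, -1.2, 3.6]
width: 0.115
gripper_force: 62.2
```

```bash
python3 - <<'E'
from h import *
o=bot.get_obs(); print({k:np.round(v,3).tolist() for k,v in o.items() if k in('tcp_pos','wrist_force','moment','width','gripper_force','qpos')})
O=np.array([.517,.006]);X=np.array([.244,.970]);X/=np.linalg.norm(X)
d=np.array(o['tcp_pos'][:2])-O; a=d@X; print('TCP a',a,'b',d@[-X[1],X[0]])
print('bar angle est', np.degrees(np.arctan2(o['tcp_pos'][2]+.0045-.062,.1-a)), np.hypot(o['tcp_pos'][2]+.0045-.062,.1-a))
print(R.from_quat(o['tool_rot']).as_matrix().round(3))
E
```

```text
{'qpos': [0.437, -0.149, 0.007, 0.0, -1.727, -2.253], 'tcp_pos': [0.523, 0.027, 0.299], 'wrist_force': [5.579, -1.231, 3.601], 'moment': [-0.041, -2.017, 0.143], 'gripper_force': 62.224, 'width': 0.115}
TCP a 0.022022837453718212 b -0.0006141036000958907
bar angle est 72.10890194884654 0.25382466601590603
[[-0.97   0.243 -0.   ]
 [ 0.243  0.97  -0.001]
 [-0.    -0.001 -1.   ]]
```

>>> carry_out --commands '[{"slide": [0, -0.19, 0.06], "turn": 0, "claw": 0}, {"slide": [-0.01, -0.38, 0.14], "turn": 0, "claw": 0}, {"slide": [-0.01, -0.57, 0.21], "turn": 0, "claw": 0}, {"slide": [-0.02, -0.76, 0.29], "turn": 0, "claw": 0}, {"slide": [-0.02, -0.94, 0.38], "turn": 0, "claw": 0}]'

```text
t: 10.25
tcp_pos: [0.5137, -0.0091, 0.2833]
tool_rot: [0.122, 0.993, -0.0, -0.001]
wrist_force: [-1.6, -1.9, 2.8]
width: 0.118
gripper_force: 62.2
```

>>> carry_out --commands '[{"slide": [0, -0.18, 0.09], "turn": 0, "claw": 0}, {"slide": [0, -0.36, 0.19], "turn": 0, "claw": 0}, {"slide": [-0.01, -0.53, 0.3], "turn": 0, "claw": 0}, {"slide": [-0.01, -0.7, 0.41], "turn": 0, "claw": 0}, {"slide": [-0.02, -0.87, 0.53], "turn": 0, "claw": 0}]'

```text
t: 10.75
tcp_pos: [0.5056, -0.0429, 0.2617]
tool_rot: [0.122, 0.993, -0.0, -0.002]
wrist_force: [-7.5, 0.2, 0.6]
width: 0.113
gripper_force: 62.0
```

>>> carry_out --commands '[{"slide": [0, -0.12, 0.09], "turn": 0, "claw": 0}, {"slide": [0, -0.25, 0.19], "turn": 0, "claw": 0}, {"slide": [0, -0.37, 0.29], "turn": 0, "claw": 0}, {"slide": [0, -0.48, 0.38], "turn": 0, "claw": 0}, {"slide": [0, -0.48, 0.38], "turn": 0, "claw": 0}]'

```text
t: 11.25
tcp_pos: [0.5011, -0.0618, 0.2463]
tool_rot: [0.122, 0.992, -0.0, -0.002]
wrist_force: [-4.8, -1.4, -0.1]
width: 0.116
gripper_force: 61.3
```

```bash
cat > chk.py <<'E'
import sys
from h import *
o=bot.get_obs(); print({k:np.round(v,3).tolist() for k,v in o.items() if k in('tcp_pos','wrist_force','moment','width','gripper_force','qpos')})
O=np.array([.517,.006]);X=np.array([.244,.970]);X/=np.linalg.norm(X);Y=np.array([-X[1],X[0]])
d=np.array(o['tcp_pos'][:2])-O; a=d@X; z=o['tcp_pos'][2]+.0045-.062
print('tcp a b',a,d@Y,'ang',np.degrees(np.arctan2(z,.1-a)),np.hypot(z,.1-a))
for n in('top','scene','wrist'):
    fn=n+sys.argv[1]; grab(n,fn); P=cloud(fn).reshape(-1,3); im=load(fn)[0].reshape(-1,3)
    a=(P[:,:2]-O)@X; b=(P[:,:2]-O)@Y; r=np.hypot(.1-a,P[:,2]-.062); th=np.degrees(np.arctan2(P[:,2]-.062,.1-a))
    # frame side bars / end bar: near plane, white
    s=(r>.03)&(r<.213)&(abs(b)<.117)&(abs(b)>.108)&(th>25)&(th<90)&(im.min(1)>120)
    if s.sum()>20:
        c=np.polyfit(.1-a[s],P[s,2]-.062,1); print(n,s.sum(),'fit ang',np.degrees(np.arctan(c[0])),'offset',c[1], 'median th',np.median(th[s&(r>.15)]))
E
python3 chk.py A
```

```text
{'qpos': [0.277, -0.211, -0.143, -0.001, -1.642, -2.093], 'tcp_pos': [0.501, -0.062, 0.246], 'wrist_force': [-4.776, -1.354, -0.107], 'moment': [0.24, 1.703, 0.214], 'gripper_force': 61.284, 'width': 0.116}
tcp a b -0.06959243307075309 -0.0011315075583359698 ang 48.073435413248504 0.2538134160496142
top 230 fit ang 47.885212286629866 offset 0.007324608708734121 median th 49.41050449818597
scene 48 fit ang 47.95498852303488 offset 0.006863210466514965 median th 49.669075696837254
wrist 1720 fit ang 47.87593430156671 offset 0.00735209717231047 median th 49.39955337390437
```

All three views put the frame at 47.9°, so about 2.95° remains.

>>> carry_out --commands '[{"slide": [0, -0.08, 0.07], "turn": 0, "claw": 0}, {"slide": [0.01, -0.16, 0.15], "turn": 0, "claw": 0}, {"slide": [0.01, -0.24, 0.225], "turn": 0, "claw": 0}, {"slide": [0.01, -0.24, 0.225], "turn": 0, "claw": 0}, {"slide": [0.01, -0.24, 0.225], "turn": 0, "claw": 0}]'

```text
t: 11.9
tcp_pos: [0.4993, -0.0701, 0.2379]
tool_rot: [0.122, 0.993, 0.0, -0.001]
wrist_force: [-2.6, 1.7, -3.4]
width: 0.114
gripper_force: 61.6
```

```bash
python3 chk.py B; python3 - <<'E'
from h import *
im=load('wristB')[0]; cv2.imwrite('pics/wB2.png',im[:,:,::-1])
E
```

```text
{'qpos': [0.26, -0.216, -0.163, -0.001, -1.626, -2.076], 'tcp_pos': [0.499, -0.07, 0.238], 'wrist_force': [-2.577, 1.719, -3.369], 'moment': [0.676, 0.85, 0.027], 'gripper_force': 61.557, 'width': 0.114}
tcp a b -0.07808345225500395 -0.0014002055794716118 ang 45.37044289937886 0.25349226132699443
top 264 fit ang 45.11965927346441 offset 0.007772303402765345 median th 46.892063971933496
scene 57 fit ang 45.29155316304531 offset 0.0065133084408514515 median th 47.1643484084736
wrist 1951 fit ang 45.23240762017939 offset 0.007028837958578167 median th 46.764182802307744
```

View pics/wB2.png

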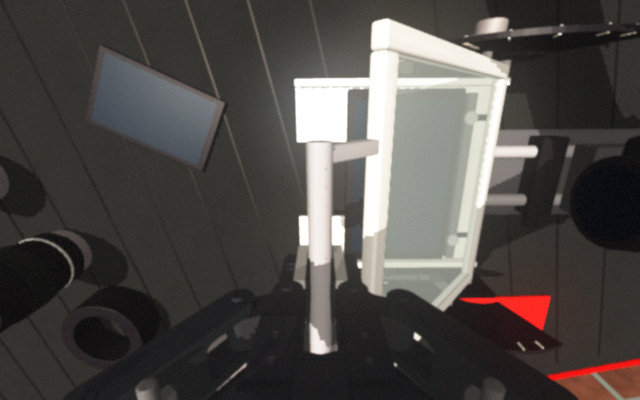

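The bar (col ~318) is held between the pads, the frame is at ~45.2°, and the tablet is clear underneath, still at the stop. One last tiny nudge, then settle.

>>> carry_out --commands '[{"slide": [0.01, -0.015, 0.01], "turn": 0, "claw": 0}, {"slide": [0.01, -0.015, 0.01], "turn": 0, "claw": 0}, {"slide": [0.01, -0.015, 0.01], "turn": 0, "claw": 0}, {"slide": [0.01, -0.015, 0.01], "turn": 0, "claw": 0}, {"slide": [0.01, -0.015, 0.01], "turn": 0, "claw": 0}]'

```text
t: 12.55
tcp_pos: [0.4993, -0.0701, 0.2379]
tool_rot: [0.122, 0.993, 0.001, -0.0]
wrist_force: [1.8, 5.0, -7.5]
width: 0.116
gripper_force: 61.3
```

```bash
python3 chk.py C; python3 -c "
from h import *
print(bot.close_job())"
```

```text
{'qpos': [0.26, -0.217, -0.164, -0.001, -1.624, -2.075], 'tcp_pos': [0.499, -0.07, 0.238], 'wrist_force': [1.824, 5.038, -7.491], 'moment': [1.905, -0.214, 0.009], 'gripper_force': 61.344, 'width': 0.116}
tcp a b -0.0781538652002923 -0.0013924758282571595 ang 45.365386339143264 0.25356982165624303
top 268 fit ang 45.190685604606166 offset 0.007183511705477492 median th 46.82737480871582
scene 62 fit ang 45.047410847086304 offset 0.007564654009455311 median th 47.08087733473201
wrist 1962 fit ang 45.14369081047078 offset 0.007061072956575956 median th 46.678172151637746
the job is handed in; nothing more can be done
None
```

The job is handed in: the tablet is seated against the cross stop (the push stalled at about 16 N), and the glass frame is held still by its hand bar at about 45.1° in the camera measurements, at 12.7 s of the 64 s allowed.

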